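# Load the contact-force tester and raise its pan three clicks

### The arm

A 7-joint arm with a two-finger parallel gripper is mounted at the origin on the work surface. World frame = base frame: x ahead of the robot, y to its left, z up, the work surface at z = 0. Lengths are in m, angles in rad, forces in N, time in s.
With the tool pointing down it reaches from about 0.4 to 0.85 m from the base axis. Payload 10.4 kg.
Tool frame: the origin (TCP) lies midway between the tips of the shut fingers; the grasp point (between the pads) lies 19 mm behind it; z points along the fingers, y is the line along which they close (so a half turn about z gives the same grasp; the last joint's range is limited). The gripper opens to 87 mm and grips with 3 to 60 N. Pads are 19 mm wide; open, the fingers measure 117 mm over their backs; the gripper's body (75 mm by 190 mm) begins 51 mm behind the grasp point.
Start: joints at [-1.195, 0.332, -0.065, 1.46, 0.022, 1.35, -0.088], TCP at [0.243, 0.576, 0.197] pointing down, gripper open.
Joint ranges: [-2.6, 2.6], [-0.5, 2.12], [-1.47, 1.34], [0.16, 2.42], [-1.27, 4.41], [0.06, 2.06], [-2.6, 2.6]. Speed limits (rad/s): [2.22, 2.22, 2.79, 2.79, 3.14, 3.14, 3.14].

### API

Orientations are given as a unit quaternion [x, y, z, w].
In Python, from bench import r gives the robot as it stands.
- The arm moves only by the tool apply_moves, never from a script. Its argument "steps" is a list of rows, each a list of 7 numbers: the turn, a rotation vector about the tool's x, y, z in rad, then the shift along the tool's x, y, z in mm, then the opening, from -1 (shut) to 1 (fully open). In form: [[ax, ay, az, x, y, z, claw], ...]. A call has 1 to 20 rows; each row is the pose to reach, as a shift and turn from the pose commanded when the call began, along the tool's axes at that moment; what a row does not reach only later rows make up. A row lasts 1/12 s, in which the tool goes at most 41.7 mm and 7.16 degrees, less where a joint would pass 70% of its speed; a pose out of reach is approached as far as the arm can. A call with a gripper value outside its range is refused whole. The fingers move at their own pace and stop on an object; "force" is the grip in N (left out, the last holds). Time passes only in rows, so rows that repeat a pose let the fingers close. It gives the time, the measured TCP pose, the force, the opening and the grip force at its end, in the units of the state.
- r.read_state(): the state, without advancing time (a new reading comes with each control period).
- r.camera(name): name is "side" or "top" or "wrist"; returns a dict with "pixels" (384x512x3 uint8, red, green, blue), "z_map" (384x512 float32, m along the optical axis (not along the pixel's ray), 0 where there is no reading), "fovy" (degrees; the focal length in pixels is half the picture's height over the tangent of half this angle, whatever the lens; pixels are square), "cx", "cy" (the principal point, pixels), "position" and "orientation" of the camera in the world. Camera axes: x right, y down, z forward; pixel columns grow to the right and rows downward; lengths in m; the calibration is good to about 2 mm. The wrist camera is an equidistant fisheye: a pixel r from the principal point sees the ray r / f radians off the axis. A picture is of the moment at which its call begins.
- r.close_job(): hands the job in; it is judged then, once.
The state is a dict: "time": time; "joint_positions": joint angles; "joint_vel": joint speeds; "joint_torque": joint torques, N m; "ee_pos": TCP position; "eef_rot": TCP orientation; "ft_force": force on the tool from outside, world axes, zero at the start; "torque": the same for the moment, N m; "width": finger opening in m; "grip_force": force on a finger pad.
Only numpy, scipy, OpenCV 4.12 (cv2) and the standard library are available. Lean on these libraries where they do the work, as an engineer would, in place of code of your own. Each camera call takes 0.05 s, during which the arm holds its last target. There are 200 camera calls.

### The job

Check the contact-force tester: set the largest of the three check weights upright in the middle of the tester's sprung pan and let go of it, gently and without pressing hard on the pan. Then take the tester's ratchet lever by its upright knob, advance it exactly three clicks from its rest (never past a fourth), and finish while still holding the knob there, in the notch after the third click, because the lever springs back if it is let go. Leave the other weights and the other things on the bench where they are.

Things in the scene. Friction and masses are not known exactly. Their poses are not given: they have to be found in the camera images.
- weight_large: The largest check weight, plain steel: a cylinder 40 mm across and 48 mm tall with a narrow neck and a 20 mm wide knob above, 70 mm tall in all, 0.35 to 0.7 kg. Origin at the centre of its underside, z up. Stands on a black rubber mat 6 mm thick, in a row with the other two (centres about 100 mm apart, in any order).
- weight_mid: The middle check weight, same shape in plain steel, 30 mm across and 52 mm tall. Origin at the centre of its underside. Leave it.
- weight_small: The smallest check weight, same shape in plain steel, 24 mm across and 40 mm tall. Origin at the centre of its underside. Leave it.
- mat: Black rubber mat, fixed, 340 x 110 x 6 mm, on which the check weights stand in a row along its long axis, x. Origin at the centre of its underside.
- tester: The tester's base: an aluminium plate 250 (x) by 400 (y) mm on rubber feet, fixed, its upper face 40 mm above the bench. Origin at bench height under the plate's centre. The pan stands over the plate at x -10, y +110 mm of this frame, the lever head near x +35, y -105 mm.
- pan: The sprung pan: a flat steel disc 96 mm across with a thin ring 52 mm across engraved round its centre, no rim. Origin at the centre of its upper face, about 100 mm above the bench when empty. It sinks on a spring (900 N/m, 14 mm of travel) under the load, 4 to 8 mm under the large weight, and the lever raises it, 3 mm for each click.
- lever_pivot (a point): Point on the lever's vertical turning axis, 92 mm above the bench, at mid-thickness of the arm, above a round grey housing with a dark toothed disc and a sprung roller. Pushed at the knob, the lever needs about 3 N to leave its stop and 5 N at the third notch; each tooth adds about 2 N before its crest and eases off as much just after.
- lever_knob: The lever's knob: an upright black round post that spins freely on its own axis, 22 mm across (26 mm at the foot) and 50 mm tall, standing at the end of the flat steel lever arm (18 mm wide, 8 mm thick). Origin at the centre of its underside, on the arm's upper face 96 mm above the bench; z up. Its centre is 110 mm from the pivot axis.
- ratchet (a joint): Lever angle in rad, 0 at its rest stop; grows counter-clockwise seen from above. At rest the arm points from the pivot roughly towards the robot; the knob is moved towards the robot's right (-y). The roller crosses a tooth (a click) at 0.20, 0.46, 0.72, 0.98, 1.24 and 1.50, so the notch after the third click is at about 0.85. Let go, the lever springs back to 0.
- jig_block: Aluminium block 110 x 34 x 45 mm lying on the bench. Origin at the centre of its underside. Leave it.
- connector: White connector block 42 x 20 x 14 mm lying on the tester's plate. Origin at the centre of its underside. Leave it.
- cleaner: White bottle 50 mm across, 140 mm tall, on the bench. Origin at the centre of its underside. Leave it.
- driver: Black-handled screwdriver 170 mm long lying on the bench. Leave it.
- pin_tray: Black open tray 120 x 160 x 30 mm on the bench. Origin at the centre of its underside. Leave it.
Mind the look-alikes: they are no part of the job. What is shaped like the weight_large but brown or red is not meant.

How it is judged:
On the way, in this order (a step that is already met when the one before it is completed fails the run):
1. the largest weight stands centred on the pan, let go, with the lever still at rest (horizontal distance between weight_large and pan below 0.01 m and angle between weight_large's own z axis and vertical below 0.1 rad and contact force between weight_large and pan above 2 N and contact force between each of the arm, the fingers and weight_large below 0.1 N and value of joint ratchet below 0.15 rad), for 0.3 s.
2. the lever has passed its first click (value of joint ratchet above 0.2 rad).
3. the lever is held by its knob in the notch after the third click, the weight still on the pan (horizontal distance between weight_large and pan below 0.01 m and angle between weight_large's own z axis and vertical below 0.1 rad and contact force between weight_large and pan above 2 N and contact force between each of the arm, the fingers and weight_large below 0.1 N and value of joint ratchet between 0.77 and 0.93 rad and contact force between the fingers and lever_knob above 1 N), for 0.3 s.
At the end, for the whole second after the job is handed in: The large weight stands upright on the pan, within 10 mm of its centre, touched by nothing else; the fingers hold the knob (over 1 N) with the lever at rest in the third notch (0.77 to 0.93 rad) (all of step 3 and velocity of joint ratchet between -0.1 and 0.1 rad/s and linear speed of weight_large below 0.02 m/s); the arm keeps its last pose, push and grip.
It fails at once if the weight is dropped (falls free at over 0.5 m/s, a drop of about 13 mm) (contact force between anything else and weight_large below 0.05 N and linear speed of weight_large above 0.5 m/s).
It fails at once if the lever goes past a fourth click (value of joint ratchet above 1 rad).
It fails at once if the weight is pressed hard on the pan (over 30 N) (contact force between weight_large and pan above 30 N).
It fails at once if the arm presses hard on the pan (over 25 N) (contact force between the arm and pan above 25 N).
It fails at once if another weight or another thing on the bench is disturbed (moved over 30 mm) (distance of any of weight_mid, weight_small, jig_block, connector, cleaner, driver, pin_tray from where it was at the start of the episode above 0.03 m).
It also fails if it takes over 58 s, if anything falls off the work surface, if the arm or the gripper's body presses on something with over 40 N, if the wrist force passes 120 N, or if a joint passes its speed limit or range.

## Working session

There is one attempt and no reset: what is moved stays moved. The work goes in short steps, Python scripts to look and compute and a tool call to move; the robot and the scene stay as the last step left them, time stands still between calls to the robot, and variables do not carry over. Pictures are saved under pics/ and viewed, at most 10 in all, crops included, and the job is handed in when it is done.

Besides the shell and the picture viewer there is one more tool, called in YAML: its name, and indented under it one key for each argument. apply_moves: Moves the arm, as the interface text tells. Its arguments: {"type":"object","properties":{"steps":{"type":"array","items":{"type":"array","items":{"type":"number"}}},"force":{"type":"number"}},"required":["steps"]}

```bash
mkdir -p pics; ls
cat > h.py <<'E'
import numpy as np, cv2
from scipy.spatial.transform import Rotation as R
from bench import r
def cam(n,save=None):
    c=r.camera(n); np.savez('last_%s.npz'%n,**{k:c[k] for k in c})
    if save: cv2.imwrite('pics/'+save,cv2.cvtColor(c['pixels'],cv2.COLOR_RGB2BGR))
    return c
def ld(n): return dict(np.load('last_%s.npz'%n))
def ray(c,u,v):
    f=192/np.tan(np.radians(float(c['fovy']))/2)
    return f,np.array([(u-c['cx'])/f,(v-c['cy'])/f,1.])
def W(c,u,v,fish=False):
    "world point by depth"
    f,d=ray(c,u,v); z=c['z_map'][int(round(v)),int(round(u))]
    if fish: d=fd(c,u,v); d=d/d[2]
    return R.from_quat(c['orientation']).apply(d*z)+c['position']
def fd(c,u,v):
    f,d=ray(c,u,v); a=d[:2]; th=np.hypot(*a)
    return np.r_[a/max(th,1e-9)*np.sin(th),np.cos(th)]
def P(c,u,v,h,fish=False):
    "world point on plane z=h"
    d=fd(c,u,v) if fish else ray(c,u,v)[1]
    d=R.from_quat(c['orientation']).apply(d); p=np.asarray(c['position'])
    return p+d*(h-p[2])/d[2]
def cloud(c,fish=False):
    f=192/np.tan(np.radians(float(c['fovy']))/2)
    v,u=np.mgrid[:384,:512]; x=(u-c['cx'])/f; y=(v-c['cy'])/f
    if fish:
        th=np.hypot(x,y)+1e-9; k=np.tan(np.minimum(th,1.5))/th; x=x*k;y=y*k
    z=c['z_map']; p=np.stack([x*z,y*z,z],-1).reshape(-1,3)
    return (R.from_quat(c['orientation']).apply(p)+c['position']).reshape(384,512,3)
E
python3 - <<'E'
from h import *
a=cam('top','t0.png');b=cam('side','s0.png')
for c in (a,b): print(c['fovy'],c['position'],c['orientation'],(c['z_map']>0).mean())
cv2.imwrite('pics/ts0.png',cv2.resize(cv2.vconcat([cv2.imread('pics/t0.png'),cv2.imread('pics/s0.png')]),None,fx=.78,fy=.78))
print(r.read_state())
E
```

```text
pics
56.528163943715356 [ 0.29072698 -0.03463691  1.32683095] [ 0.70829549 -0.69977559  0.07184881 -0.05890138] 0.9959564208984375
52.92722992224817 [0.41041001 0.81702921 0.8373545 ] [-0.06825337  0.90521209 -0.41881197  0.0230019 ] 0.9959208170572916
{'time': 0.1, 'joint_positions': array([-1.1945694 ,  0.33280374, -0.06470639,  1.46082296,  0.02160717,
        1.34988206, -0.08850458]), 'joint_vel': array([-0.00020996, -0.00162471, -0.0022386 , -0.0031626 , -0.00080137,
       -0.00088688,  0.00014744]), 'joint_torque': array([ 8.27910098e-04, -6.24532413e+01,  2.38537474e-02, -3.90722358e+01,
       -6.16881251e-02,  3.64258233e-02,  5.39734776e-05]), 'ee_pos': array([0.24257463, 0.57561899, 0.19635302]), 'eef_rot': array([ 1.98083864e-01,  9.80184886e-01, -6.03190334e-04, -9.22388878e-05]), 'ft_force': array([ 0.40467199,  0.27961239, -0.50583689]), 'torque': array([-0.0184925 , -0.02008949,  0.00308179]), 'grip_force': 0.0, 'width': 0.08713773689479916}
```

View pics/t0.png

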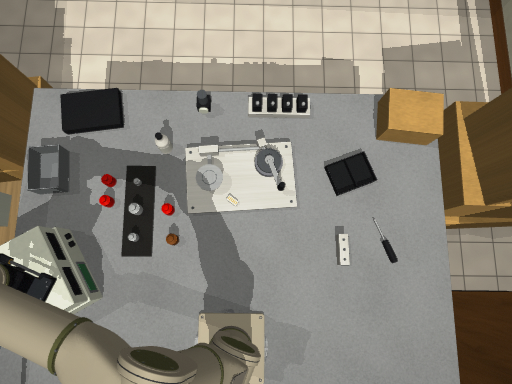

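View pics/s0.png

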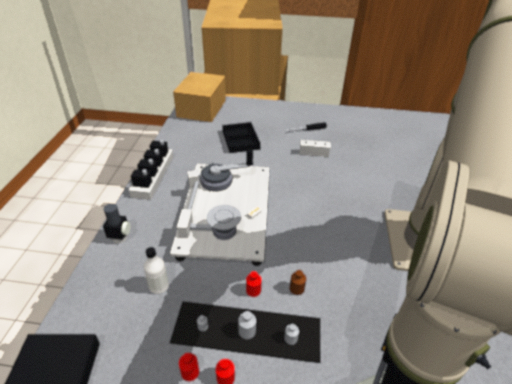

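The top view shows the pan at (209,177), the lever pivot at (267,160) and the knob at (281,186). The black mat has three steel weights at (137,182), (135,209) and (133,237). Look-alikes are red at (108,180), (106,201) and (168,209), and brown at (172,239). The steel one at (135,209), which is (247,325) in the side view, looks largest, so I'll measure it and check it with a crop.

Run:
```python
from h import *
from scipy import ndimage
np.set_printoptions(precision=4,suppress=True)
a=ld('top');b=ld('side')
def blobs(c,name,lo,hi,box,zr):
    p=cloud(c); m=(p[...,2]>zr[0])&(p[...,2]<zr[1])&(p[...,0]>box[0])&(p[...,0]<box[1])&(p[...,1]>box[2])&(p[...,1]<box[3])
    l,n=ndimage.label(m)
    for i in range(1,n+1):
        q=p[l==i]
        if len(q)>6:
            v,u=np.where(l==i); print(name,len(q),'px',u.mean(),v.mean(),'mid',(q.min(0)+q.max(0))/2,'ext',np.ptp(q,axis=0),'zmax',q[:,2].max())
for u,v in [(137,182),(135,209),(133,237),(209,177),(281,186),(267,160)]: print(u,v,W(a,u,v),P(a,u,v,.1))
for u,v in [(203,324),(248,325),(292,334),(224,217)]: print('s',u,v,W(b,u,v))
blobs(a,'top',0,0,(.2,.75,.2,.5),(.02,.15))
blobs(b,'side',0,0,(.2,.75,.2,.5),(.02,.15))
# knob, arm in top
p=cloud(a)
m=(p[...,2]>.115)&(p[...,2]<.2)&(abs(p[...,0]-.5)<.25)&(p[...,1]<.05)&(p[...,1]>-.35)
l,n=ndimage.label(m)
for i in range(1,n+1):
    q=p[l==i]
    v,u=np.where(l==i); print('hi',len(q),u.mean(),v.mean(),q.mean(0),np.ptp(q,axis=0))
t=cv2.cvtColor(a['pixels'],cv2.COLOR_RGB2BGR); s=cv2.cvtColor(b['pixels'],cv2.COLOR_RGB2BGR)
cv2.imwrite('pics/crop.png',cv2.hconcat([cv2.resize(t[130:210,180:310],(400,246)),cv2.resize(s[300:360,170:320],(400,246))]))
```

```text
137 182 [0.5774 0.3536 0.0358] [0.5631 0.3343 0.1   ]
135 209 [0.4735 0.347  0.0593] [0.4677 0.3347 0.1   ]
133 237 [0.3751 0.3514 0.0451] [0.3715 0.3349 0.1   ]
209 177 [0.5848 0.0834 0.1001] [0.5849 0.0835 0.1   ]
281 186 [ 0.5458 -0.1651  0.1476] [ 0.5561 -0.1704  0.1   ]
267 160 [ 0.6525 -0.1216  0.0921] [ 0.6502 -0.121   0.1   ]
s 203 324 [0.4104 0.817  0.8374]
s 248 325 [0.4744 0.3701 0.0564]
s 292 334 [0.3764 0.3693 0.0434]
s 224 217 [0.5836 0.0912 0.1005]
top 250 px 162.656 142.344 mid [0.7206 0.2605 0.0832] ext [0.049  0.0484 0.123 ] zmax 0.14470689098481082
top 125 px 107.512 179.592 mid [0.5837 0.4603 0.0467] ext [0.0374 0.0401 0.0515] zmax 0.0724226226999134
top 37 px 136.72972972972974 181.0810810810811 mid [0.5822 0.3555 0.0349] ext [0.0229 0.0205 0.0297] zmax 0.049766239184903194
top 126 px 105.62698412698413 200.34920634920636 mid [0.5063 0.4627 0.047 ] ext [0.0371 0.0398 0.0525] zmax 0.07327475139707462
top 125 px 135.024 208.44 mid [0.4779 0.3513 0.0498] ext [0.0374 0.039  0.0583] zmax 0.07896733269071299
top 115 px 167.22608695652173 208.6086956521739 mid [0.4798 0
[... 855 characters left out ...]
508 322.9352112676056 mid [0.4793 0.3569 0.0492] ext [0.0391 0.0389 0.0577] zmax 0.07808136905497676
side 107 px 202.05607476635515 320.8317757009346 mid [0.5828 0.3609 0.0341] ext [0.0243 0.0217 0.0279] zmax 0.048091215166085166
side 191 px 291.6282722513089 332.1151832460733 mid [0.3773 0.3608 0.0401] ext [0.0294 0.0264 0.0387] zmax 0.059417484534806
side 403 px 188.4317617866005 364.21588089330027 mid [0.585  0.4645 0.0458] ext [0.0393 0.0406 0.051 ] zmax 0.0712567794323361
side 406 px 224.93349753694582 370.1551724137931 mid [0.5076 0.465  0.0469] ext [0.0393 0.0403 0.0529] zmax 0.0733370047466756
hi 42 281.45238095238096 185.3095238095238 [ 0.5496 -0.1674  0.141 ] [0.0197 0.0215 0.0346]
```

View pics/crop.png

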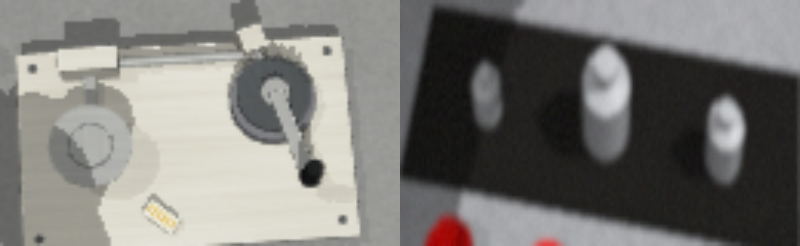

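The crop confirms it: the middle steel weight at (135,209) is clearly the biggest and has a pale steel body. The other two steel ones are smaller. Next I'll go above it, with the closing line along y so the fingers clear its neighbours along x.

apply_moves:
  steps:
    - [0, 0, -0.05, -30, -11, 0, 1]
    - [0, 0, -0.1, -60, -23, 0, 1]
    - [0, 0, -0.15, -90, -34, 0, 1]
    - [0, 0, -0.2, -120, -46, 0, 1]
    - [0, 0, -0.25, -150, -57, 0, 1]
    - [0, 0, -0.3, -180, -68, 0, 1]
    - [0, 0, -0.35, -210, -79, 0, 1]
    - [0, 0, -0.4, -240, -91, 0, 1]
    - [0, 0, -0.4, -270, -102, 0, 1]
    - [0, 0, -0.4, -290, -110, 0, 1]
    - [0, 0, -0.4, -303, -114, 0, 1]
    - [0, 0, -0.4, -303, -114, 0, 1]
    - [0, 0, -0.4, -303, -114, 0, 1]
    - [0, 0, -0.4, -303, -114, 0, 1]

```text
time: 1.27
ee_pos: [0.4763, 0.3548, 0.1968]
eef_rot: [-0.002, 1.0, 0.0, -0.0]
ft_force: [0.9, -0.1, 0.7]
width: 0.0867
grip_force: 0.0
```

Run:
```python
from h import *
np.set_printoptions(precision=4,suppress=True)
c=cam('wrist','w1.png'); print(c['fovy'],c['position'],c['orientation'])
s=r.read_state(); print(s['ee_pos'],R.from_quat(s['eef_rot']).as_matrix(),s['joint_positions'],s['width'])
```

```text
65.70646984690485 [0.4098 0.354  0.3841] [0.7008 0.703  0.0863 0.0854]
[0.4762 0.355  0.1969] [[-1.     -0.0039 -0.0008]
 [-0.0039  1.      0.0005]
 [ 0.0008  0.0005 -1.    ]] [-0.7716  0.2613  0.066   1.5527 -0.0185  1.3285  0.8713] 0.08685359444180159
```

View pics/w1.png

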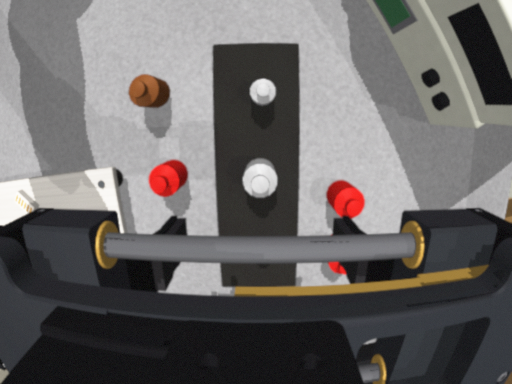

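The wrist view shows the large weight at about (260,180), with its knob top at (258,184), and the middle one at (262,92). I'll work out its centre from this view.

Run:
```python
from h import *
from scipy import ndimage
np.set_printoptions(precision=4,suppress=True)
c=ld('wrist'); p=cloud(c,True)
print(P(c,260,180,.05,True),W(c,260,190,True))
for lo,hi in((.03,.06),(.064,.09),(.03,.09)):
    m=(p[...,2]>lo)&(p[...,2]<hi)&(abs(p[...,0]-.478)<.035)&(abs(p[...,1]-.353)<.035)
    q=p[m]; v,u=np.where(m); print(lo,len(q),u.min(),u.max(),v.min(),v.max(),(q.min(0)+q.max(0))/2,np.ptp(q,axis=0),np.median(q,axis=0))
```

```text
[0.4789 0.3552 0.05  ] [0.4848 0.3552 0.0743]
0.03 728 243 277 161 196 [0.4779 0.355  0.0445] [0.0385 0.0394 0.0283] [0.4719 0.3552 0.0544]
0.064 268 251 269 175 192 [0.4782 0.3551 0.0727] [0.0191 0.0194 0.008 ] [0.4775 0.3551 0.0741]
0.03 996 243 277 161 196 [0.4779 0.355  0.0535] [0.0385 0.0394 0.0463] [0.4747 0.3552 0.0551]
```

apply_moves:
  steps:
    - [0, 0, 0, -2, 0, 20, 1]
    - [0, 0, 0, -2, 0, 45, 1]
    - [0, 0, 0, -2, 0, 70, 1]
    - [0, 0, 0, -2, 0, 95, 1]
    - [0, 0, 0, -2, 0, 120, 1]
    - [0, 0, 0, -2, 0, 140, 1]
    - [0, 0, 0, -2, 0, 155, 1]
    - [0, 0, 0, -2, 0, 165, 1]
    - [0, 0, 0, -2, 0, 172, 1]
    - [0, 0, 0, -2, 0, 175, 1]
    - [0, 0, 0, -2, 0, 175, 1]
    - [0, 0, 0, -2, 0, 175, 1]

```text
time: 2.32
ee_pos: [0.4799, 0.3538, 0.0229]
eef_rot: [-0.001, 1.0, 0.0, 0.0]
ft_force: [0.2, -0.1, 0.0]
width: 0.0869
grip_force: 0.0
```

apply_moves:
  steps:
    - [0, 0, 0, 0, 0, 0, -1]
    - [0, 0, 0, 0, 0, 0, -1]
    - [0, 0, 0, 0, 0, 0, -1]
    - [0, 0, 0, 0, 0, 0, -1]
    - [0, 0, 0, 0, 0, 0, -1]
    - [0, 0, 0, 0, 0, 0, -1]
    - [0, 0, 0, 0, 0, 0, -1]
    - [0, 0, 0, 0, 0, 0, -1]
    - [0, 0, 0, 0, 0, 0, -1]
    - [0, 0, 0, 0, 0, 0, -1]
  force: 30

```text
time: 3.15
ee_pos: [0.4797, 0.3542, 0.0224]
eef_rot: [-0.001, 1.0, 0.001, 0.0]
ft_force: [-0.2, 4.1, 1.9]
width: 0.0386
grip_force: 30.0
```

apply_moves:
  steps:
    - [0, 0, 0, 0, 0, -5, -1]
    - [0, 0, 0, 0, 0, -15, -1]
    - [0, 0, 0, 0, 0, -30, -1]
    - [0, 0, 0, 0, 0, -50, -1]
    - [0, 0, 0, 0, 0, -70, -1]
    - [0, 0, 0, 0, 0, -90, -1]
    - [0, 0, 0, 0, 0, -110, -1]
    - [0, 0, 0, 0, 0, -130, -1]
    - [0, 0, 0, 0, 0, -145, -1]
    - [0, 0, 0, 0, 0, -150, -1]
    - [0, 0, 0, 0, 0, -150, -1]

```text
time: 4.07
ee_pos: [0.4801, 0.3531, 0.1733]
eef_rot: [-0.0, 1.0, 0.0, 0.001]
ft_force: [-0.1, -0.2, -6.7]
width: 0.0382
grip_force: 30.0
```

Run:
```python
from h import *
np.set_printoptions(precision=4,suppress=True)
s=r.read_state(); print(s['ee_pos'],s['ft_force'],s['width'])
a=ld('top'); b=ld('side')
for c in(a,b):
    p=cloud(c); m=(abs(p[...,2]-.1)<.008)&(abs(p[...,0]-.585)<.075)&(abs(p[...,1]-.085)<.07)
    n,l,st,ce=cv2.connectedComponentsWithStats(m.astype(np.uint8)); k=1+st[1:,4].argmax(); m=l==k
    q=p[m]; print(len(q),(q.min(0)+q.max(0))/2,np.ptp(q,axis=0),q.mean(0),np.median(q[:,2]))
    cn=max(cv2.findContours(m.astype(np.uint8),0,cv2.CHAIN_APPROX_NONE)[0],key=len); e=cv2.fitEllipse(cn); print(e,P(c,*e[0],.1))
cv2.imwrite('pics/pan.png',0*s['width'] if 0 else cv2.resize(cv2.cvtColor(a['pixels'],cv2.COLOR_RGB2BGR)[150:205,180:240],None,fx=8,fy=8))
```

```text
[0.4801 0.3531 0.1733] [-0.1245 -0.2208 -6.7387] 0.0381529229220889
564 [0.5852 0.0834 0.1   ] [0.0951 0.0921 0.0151] [0.5847 0.0836 0.1003] 0.10036099428876
((208.9591064453125, 177.05332946777344), (25.68440055847168, 26.36864471435547), 67.76170349121094) [0.5847 0.0836 0.1   ]
705 [0.5854 0.0843 0.1002] [0.0941 0.0972 0.0087] [0.5852 0.0872 0.1001] 0.10009862481269916
((223.67091369628906, 216.1184539794922), (24.46501350402832, 34.65824890136719), 87.18692016601562) [0.5853 0.0875 0.1   ]
```

apply_moves:
  steps:
    - [0, 0, 0, -4, -10, 0, -1]
    - [0, 0, 0, -12, -30, 0, -1]
    - [0, 0, 0, -22, -55, 0, -1]
    - [0, 0, 0, -32, -82, 0, -1]
    - [0, 0, 0, -43, -110, 0, -1]
    - [0, 0, 0, -54, -138, 0, -1]
    - [0, 0, 0, -65, -166, 0, -1]
    - [0, 0, 0, -76, -194, 0, -1]
    - [0, 0, 0, -86, -218, 0, -1]
    - [0, 0, 0, -94, -238, 0, -1]
    - [0, 0, 0, -100, -253, 0, -1]
    - [0, 0, 0, -104, -263, 0, -1]
    - [0, 0, 0, -106, -268, 0, -1]
    - [0, 0, 0, -106, -268, 0, -1]
    - [0, 0, 0, -106, -268, 0, -1]

```text
time: 5.32
ee_pos: [0.5854, 0.0862, 0.1715]
eef_rot: [-0.001, 1.0, 0.0, -0.001]
ft_force: [0.4, 0.2, -6.6]
width: 0.0382
grip_force: 30.0
```

Run:
```python
from h import *
np.set_printoptions(precision=4,suppress=True)
c=cam('wrist','w2.png'); p=cloud(c,True)
s=r.read_state(); print(s['ee_pos'],s['eef_rot'],s['ft_force'],s['width'])
m=(abs(p[...,2]-.1)<.006)&(abs(p[...,0]-.585)<.06)&(abs(p[...,1]-.085)<.06); q=p[m]; print(len(q),q.min(0),q.max(0),q.mean(0))
m=(p[...,2]>.11)&(p[...,2]<.235)&(abs(p[...,0]-.585)<.03)&(abs(p[...,1]-.085)<.025); q=p[m]; print('w',len(q),q.min(0),q.max(0))
```

```text
[0.5854 0.0868 0.1717] [-0.0014  1.      0.0003 -0.0004] [-0.738   0.7721 -5.925 ] 0.03808289183042579
5324 [0.5378 0.0361 0.0961] [0.6131 0.1319 0.1023] [0.5701 0.0835 0.0995]
w 3413 [0.5645 0.06   0.1545] [0.6027 0.11   0.235 ]
```

View pics/w2.png

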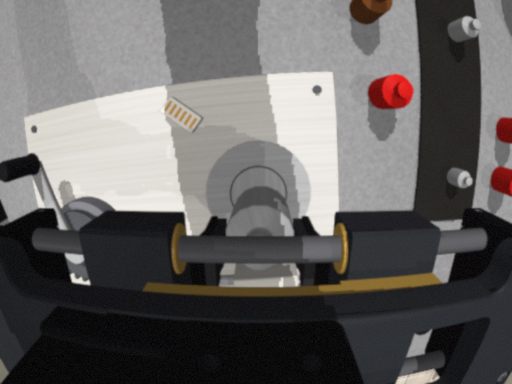

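The wrist view shows the weight hanging over the pan, with the engraved ring at (258,190) just behind it. The pan centre measures (0.586, 0.084). I'll shift 2 mm in each axis and lower slowly.

apply_moves:
  steps:
    - [0, 0, 0, -1, -1, 8, -1]
    - [0, 0, 0, -2, -2, 18, -1]
    - [0, 0, 0, -2, -2, 28, -1]
    - [0, 0, 0, -2, -2, 36, -1]
    - [0, 0, 0, -2, -2, 42, -1]
    - [0, 0, 0, -2, -2, 46, -1]
    - [0, 0, 0, -2, -2, 49, -1]
    - [0, 0, 0, -2, -2, 51, -1]
    - [0, 0, 0, -2, -2, 53, -1]
    - [0, 0, 0, -2, -2, 55, -1]
    - [0, 0, 0, -2, -2, 57, -1]
    - [0, 0, 0, -2, -2, 59, -1]
    - [0, 0, 0, -2, -2, 60, -1]
    - [0, 0, 0, -2, -2, 60, -1]
    - [0, 0, 0, -2, -2, 60, -1]

```text
time: 6.62
ee_pos: [0.5883, 0.0835, 0.1124]
eef_rot: [-0.001, 1.0, 0.0, 0.0]
ft_force: [-0.5, 0.2, -1.8]
width: 0.039
grip_force: 30.0
```

apply_moves:
  steps:
    - [0, 0, 0, 0, 0, 1, -1]
    - [0, 0, 0, 0, 0, 2, -1]
    - [0, 0, 0, 0, 0, 2, -1]
    - [0, 0, 0, 0, 0, 2, -1]

```text
time: 6.95
ee_pos: [0.5882, 0.0835, 0.1103]
eef_rot: [-0.001, 1.0, 0.0, 0.0]
ft_force: [0.1, 0.1, -1.0]
width: 0.0383
grip_force: 30.0
```

Run:
```python
from h import *
np.set_printoptions(precision=4,suppress=True)
c=cam('wrist','w3.png'); p=cloud(c,True)
s=r.read_state(); print(s['ee_pos'],s['eef_rot'],s['ft_force'],s['width'])
m=(abs(p[...,2]-.093)<.006)&(abs(p[...,0]-.585)<.06)&(abs(p[...,1]-.085)<.06); q=p[m]; print(len(q),q.min(0),q.max(0),np.median(q,axis=0))
```

```text
[0.5882 0.0835 0.1103] [-0.0006  1.      0.0001  0.0003] [ 0.4519  0.9401 -1.4748] 0.03821591028738134
6951 [0.5374 0.0366 0.0897] [0.6329 0.1325 0.099 ] [0.5652 0.0855 0.0935]
```

apply_moves:
  steps:
    - [0, 0, 0, 0, 0, 0, -0.05]
    - [0, 0, 0, 0, 0, 0, 0.1]
    - [0, 0, 0, 0, 0, 0, 0.3]
    - [0, 0, 0, 0, 0, 0, 0.5]
    - [0, 0, 0, 0, 0, 0, 0.5]
    - [0, 0, 0, 0, 0, 0, 0.5]
    - [0, 0, 0, 0, 0, 0, 0.5]
    - [0, 0, 0, 0, 0, 0, 0.5]

```text
time: 7.67
ee_pos: [0.588, 0.0834, 0.1101]
eef_rot: [-0.001, 1.0, 0.0, 0.0]
ft_force: [0.2, 0.2, -1.5]
width: 0.0652
grip_force: 0.0
```

apply_moves:
  steps:
    - [0, 0, 0, 0, 0, -4, 0.5]
    - [0, 0, 0, 0, 0, -12, 0.5]
    - [0, 0, 0, 0, 0, -24, 0.5]
    - [0, 0, 0, 0, 0, -40, 0.5]
    - [0, 0, 0, 0, 0, -60, 0.5]
    - [0, 0, 0, 0, 0, -80, 0.5]
    - [0, 0, 0, 0, 0, -100, 0.5]
    - [0, 0, 0, 0, 0, -115, 0.5]
    - [0, 0, 0, 0, 0, -120, 0.5]
    - [0, 0, 0, 0, 0, -120, 0.5]

```text
time: 8.5
ee_pos: [0.5888, 0.0835, 0.2323]
eef_rot: [-0.001, 1.0, 0.001, 0.002]
ft_force: [-0.3, -0.1, 0.6]
width: 0.0653
grip_force: 0.0
```

Run:
```python
from h import *
np.set_printoptions(precision=4,suppress=True)
c=cam('wrist','w4.png'); p=cloud(c,True)
s=r.read_state(); print(s['ee_pos'],s['eef_rot'],s['ft_force'],s['width'],s['joint_positions'])
for lo,hi in((.088,.098),(.12,.146),(.149,.175)):
    m=(p[...,2]>lo)&(p[...,2]<hi)&(abs(p[...,0]-.585)<.06)&(abs(p[...,1]-.085)<.06); q=p[m]; print(lo,len(q),(q.min(0)+q.max(0))/2,np.ptp(q,axis=0),np.median(q,axis=0))
m=(p[...,2]>.13)&(p[...,2]<.16)&(abs(p[...,0]-.55)<.06)&(abs(p[...,1]+.16)<.06); q=p[m]; print('knob',len(q),(q.min(0)+q.max(0))/2,np.ptp(q,axis=0),np.median(q,axis=0))
```

```text
[0.5882 0.0835 0.2307] [-0.0006  1.      0.0002  0.0006] [-0.525   0.1383 -0.7655] 0.06520694393908931 [-0.4209  0.245   0.2461  1.5112 -0.0603  1.3916  1.4009]
0.088 4063 [0.5852 0.0846 0.0937] [0.0947 0.0962 0.0084] [0.5757 0.0849 0.0925]
0.12 979 [0.5865 0.0838 0.1329] [0.0385 0.039  0.0254] [0.5801 0.0837 0.1412]
0.149 388 [0.587  0.0841 0.1591] [0.0195 0.0191 0.009 ] [0.5862 0.0837 0.1607]
knob 308 [ 0.5521 -0.166   0.1385] [0.0218 0.0196 0.0169] [ 0.552  -0.162   0.1436]
```

View pics/w4.png

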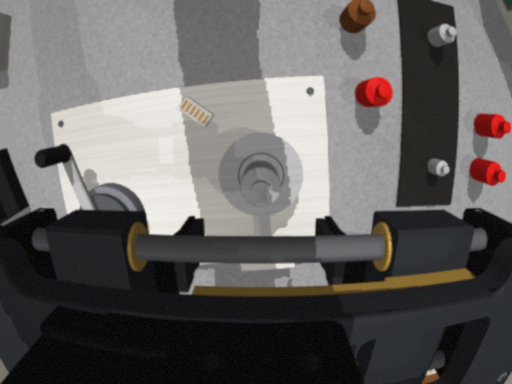

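The weight stands on the pan, knob at (262,183) inside the pan disc, 2 mm off centre and released. The lever is still at rest, with its knob at (52,155) in the picture. I'll go above the lever knob at about (0.551,-0.167).

apply_moves:
  steps:
    - [0, 0, 0, 2, -10, 0, 0.5]
    - [0, 0, 0, 5, -30, 0, 0.5]
    - [0, 0, 0, 9, -55, 0, 0.5]
    - [0, 0, 0, 13, -82, 0, 0.5]
    - [0, 0, 0, 17, -110, 0, 0.5]
    - [0, 0, 0, 21, -138, 0, 0.5]
    - [0, 0, 0, 25, -166, 0, 0.5]
    - [0, 0, 0, 29, -194, 0, 0.5]
    - [0, 0, 0, 32, -218, 0, 0.5]
    - [0, 0, 0, 35, -236, 0, 0.5]
    - [0, 0, 0, 37, -247, 0, 0.5]
    - [0, 0, 0, 37, -250, 0, 0.5]
    - [0, 0, 0, 37, -250, 0, 0.5]
    - [0, 0, 0, 37, -250, 0, 0.5]

```text
time: 9.72
ee_pos: [0.5514, -0.1654, 0.2296]
eef_rot: [-0.001, 1.0, 0.0, -0.0]
ft_force: [0.4, -0.4, -0.0]
width: 0.0656
grip_force: 0.0
```

Run:
```python
from h import *
np.set_printoptions(precision=4,suppress=True)
c=cam('wrist','w5.png'); p=cloud(c,True)
s=r.read_state(); print(s['ee_pos'],s['eef_rot'],s['ft_force'],s['joint_positions'])
m=(p[...,2]>.125)&(p[...,2]<.16)&(abs(p[...,0]-.55)<.03)&(abs(p[...,1]+.165)<.03); q=p[m]; v,u=np.where(m)
print('knob',len(q),u.mean(),v.mean(),(q.min(0)+q.max(0))/2,np.ptp(q,axis=0),np.median(q,axis=0))
m&=p[...,2]>.142; q=p[m]; print((q.min(0)+q.max(0))/2,np.ptp(q,axis=0))
```

```text
[ 0.5516 -0.165   0.2297] [-0.0016  1.      0.0004 -0.0002] [-0.3295  0.3426  0.3187] [-0.1322  0.2095  0.4045  1.5669 -0.084   1.3828  1.8542]
knob 455 257.36483516483514 188.98461538461538 [ 0.5519 -0.1679  0.136 ] [0.0211 0.0213 0.022 ] [ 0.5497 -0.168   0.145 ]
[ 0.552  -0.168   0.1445] [0.0208 0.0209 0.005 ]
```

View pics/w5.png

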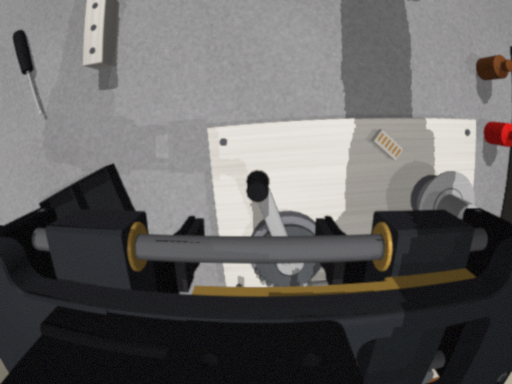

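The wrist view shows the knob top at (258,186), the lever arm running to a pivot cap at about (290,268), and the weight on the pan at (450,195). I'll descend and work out the pivot.

apply_moves:
  steps:
    - [0, 0, 0, 0, -2, 10, 0.7]
    - [0, 0, 0, 0, -3, 30, 0.7]
    - [0, 0, 0, 0, -3, 50, 0.7]
    - [0, 0, 0, 0, -3, 70, 0.7]
    - [0, 0, 0, 0, -3, 88, 0.7]
    - [0, 0, 0, 0, -3, 102, 0.7]
    - [0, 0, 0, 0, -3, 112, 0.7]
    - [0, 0, 0, 0, -3, 118, 0.7]
    - [0, 0, 0, 0, -3, 121, 0.7]
    - [0, 0, 0, 0, -3, 121, 0.7]
    - [0, 0, 0, 0, -3, 121, 0.7]

```text
time: 10.68
ee_pos: [0.5517, -0.1696, 0.1096]
eef_rot: [-0.001, 1.0, -0.0, 0.0]
ft_force: [1.1, 0.3, 0.0]
width: 0.0738
grip_force: 0.0
```

Run:
```python
from h import *
np.set_printoptions(precision=4,suppress=True)
c=ld('wrist'); a=ld('top'); p=cloud(c,True)
print(P(c,290,268,.1,True),W(c,290,264,True),P(a,269.4,159.9,.1))
k=np.array([.552,-.168])
for c_,f in((c,True),(a,False)):
    p=cloud(c_,f); m=(p[...,2]>.088)&(p[...,2]<.112)&(p[...,0]>.565)&(p[...,0]<.70)&(p[...,1]>-.19)&(p[...,1]<-.09)
    q=p[m]; 
    for x in np.arange(.565,.7,.01):
        t=q[abs(q[:,0]-x)<.005]
        if len(t): print(round(x,3),len(t),t[:,1].min(),t[:,1].max(),np.median(t[:,2]))
```

```text
[ 0.6584 -0.1286  0.1   ] [ 0.6557 -0.1282  0.0946] [ 0.6507 -0.1296  0.1   ]
0.565 18 -0.15712975165118048 -0.1514344744668023 0.09466496283623102
0.575 104 -0.16721504029674722 -0.14790179668513243 0.09524603020371802
0.585 147 -0.16608231160579376 -0.14439106650931038 0.0953062344910196
0.595 139 -0.1614961036789773 -0.13952024389434514 0.09530782736459431
0.605 131 -0.15798139145490045 -0.1357675383482566 0.09524190589172671
0.615 100 -0.15441166889909944 -0.1331002597656059 0.09553424945559766
0.655 89 -0.1439857119807857 -0.1115835266638977 0.09350537871724057
0.665 140 -0.1438082770673672 -0.11278506895607476 0.09328861640403635
0.675 7 -0.13224515933025763 -0.12357439605227913 0.09303753752623328
0.565 4 -0.16339182676315536 -0.1530275629104214 0.0968323181848385
0.575 15 -0.16739076647670256 -0.14954811445601868 0.09644799023869743
0.585 15 -0.16419845741530595 -0.14638589158026546 0.0961994010830649
0.595 13 -0.1604237162784024 -0.14251023182867545 0.09618272985991805
0.605 15 -0.15678007466729485 -0.13899118274827205 0.09483339987477413
0.615 17 -0.15399215451301707 -0.1353843870377363 0.0961736482044504
0.625 15 -0.1500609402315839 -0.1318384088887593 0.09608500220975857
0.635 16 -0.14616723617410166 -0.12544243240445288 0.096351492752202
0.645 20 -0.14302675093536793 -0.11443723233229514 0.0951605218802557
0.655 24 -0.14707066875657654 -0.11416528575449486 0.09400947570909945
0.665 19 -0.1432404188598284 -0.11446055434074533 0.09307373572451949
0.675 2 -0.13221528523217474 -0.12893083746955042 0.09186946509245375
0.685 1 -0.16164932011953334 -0.16164932011953334 0.08826836973176122
```

apply_moves:
  steps:
    - [0, 0, 0, 0, 0, 0, 0.2]
    - [0, 0, 0, 0, 0, 0, -0.2]
    - [0, 0, 0, 0, 0, 0, -0.5]
    - [0, 0, 0, 0, 0, 0, -1]
    - [0, 0, 0, 0, 0, 0, -1]
    - [0, 0, 0, 0, 0, 0, -1]
    - [0, 0, 0, 0, 0, 0, -1]
    - [0, 0, 0, 0, 0, 0, -1]
    - [0, 0, 0, 0, 0, 0, -1]
    - [0, 0, 0, 0, 0, 0, -1]
  force: 35

```text
time: 11.52
ee_pos: [0.5513, -0.1685, 0.109]
eef_rot: [-0.001, 1.0, 0.001, -0.0]
ft_force: [-0.6, 3.6, 1.8]
width: 0.0202
grip_force: 35.0
```

apply_moves:
  steps:
    - [0, 0, 0, -2, -5, 0, -1]
    - [0, 0, 0, -4.3, -10.1, 0, -1]
    - [0, 0, 0, -6.8, -15, 0, -1]
    - [0, 0, 0, -9.6, -19.8, 0, -1]
    - [0, 0, 0, -12.6, -24.4, 0, -1]
    - [0, 0, 0, -15.8, -28.8, 0, -1]
    - [0, 0, 0, -18, -31.5, 0, -1]
    - [0, 0, 0, -18, -31.5, 0, -1]
    - [0, 0, 0, -18, -31.5, 0, -1]

```text
time: 12.27
ee_pos: [0.5699, -0.1995, 0.1089]
eef_rot: [-0.001, 1.0, 0.001, 0.0]
ft_force: [0.7, 6.9, 1.3]
width: 0.02
grip_force: 35.0
```

```bash
cat > q.py <<'E'
from h import *
np.set_printoptions(precision=4,suppress=True)
s=r.read_state(); v=s['ee_pos'][:2]-[.656,-.130]
print(s['time'],s['ee_pos'],s['ft_force'],s['torque'],s['width'],s['grip_force'],'r',np.hypot(*v),'q',(np.arctan2(v[1],v[0])%(2*np.pi))-np.radians(200.1),s['joint_positions'])
E
python3 q.py
```

```text
12.2667 [ 0.5699 -0.1995  0.1089] [0.661  6.8631 1.2994] [ 1.4523 -0.0251  0.0237] 0.020023480988479447 35.00166781246662 r 0.11064496337720403 q 0.3279235049322602 [-0.0614  0.3606  0.4018  1.65   -0.1531  1.1624  1.9517]
```

apply_moves:
  steps:
    - [0, 0, 0, -2.2, -2.8, 0, -1]
    - [0, 0, 0, -4.8, -5.7, 0, -1]
    - [0, 0, 0, -8.7, -9.6, 0, -1]
    - [0, 0, 0, -12.8, -13.4, 0, -1]
    - [0, 0, 0, -17, -17, 0, -1]
    - [0, 0, 0, -21.4, -20.2, 0, -1]
    - [0, 0, 0, -26, -23.3, 0, -1]
    - [0, 0, 0, -30.6, -26.2, 0, -1]
    - [0, 0, 0, -35.4, -28.8, 0, -1]
    - [0, 0, 0, -38, -30, 0, -1]
    - [0, 0, 0, -40.5, -31.1, 0, -1]
    - [0, 0, 0, -43, -32.2, 0, -1]
    - [0, 0, 0, -45.5, -33.3, 0, -1]
    - [0, 0, 0, -45.5, -33.3, 0, -1]
    - [0, 0, 0, -45.5, -33.3, 0, -1]
    - [0, 0, 0, -45.5, -33.3, 0, -1]

```text
time: 13.6
ee_pos: [0.6152, -0.2312, 0.1088]
eef_rot: [-0.002, 1.0, 0.002, -0.0]
ft_force: [-2.9, 10.1, 2.7]
width: 0.0203
grip_force: 35.0
```

```bash
python3 q.py
python3 - <<'E'
from h import *
c=cam('top');b=cam('side'); w=cam('wrist')
np.set_printoptions(precision=4,suppress=True)
for c,f in((c,0),(b,0),(w,1)):
    p=cloud(c,f)
    for lo,hi in((.09,.115),(.118,.155),(.155,.19)):
        m=(p[...,2]>lo)&(p[...,2]<hi)&(abs(p[...,0]-.585)<.055)&(abs(p[...,1]-.085)<.055); q=p[m]
        if len(q)>5: print(lo,len(q),(q.min(0)+q.max(0))/2,np.ptp(q,axis=0),np.median(q,axis=0))
k=lambda i:cv2.cvtColor(i['pixels'],cv2.COLOR_RGB2BGR)
cv2.imwrite('pics/end.png',cv2.hconcat([cv2.resize(k(b)[130:280,150:300],(400,400)),cv2.resize(k(w),(400,400*384//512)) if 0 else cv2.resize(k(w)[60:300,150:390],(400,400))]))
E
python3 q.py
```

```text
13.6 [ 0.6152 -0.2312  0.1088] [-2.8676 10.055   2.7471] [ 2.2928  0.6023 -0.0244] 0.0203446490106066 35.0057789683342 r 0.10911459988433707 q 0.8362849086370123 [-0.0032  0.4791  0.4014  1.4948 -0.1974  1.2096  2.0025]
0.09 444 [0.5847 0.083  0.1048] [0.0945 0.0916 0.0188] [0.5774 0.0811 0.1035]
0.118 87 [0.5861 0.0814 0.1378] [0.0376 0.0363 0.0343] [0.579  0.0783 0.1513]
0.155 41 [0.5851 0.0837 0.1656] [0.0212 0.0241 0.0206] [0.5851 0.0814 0.1699]
0.09 536 [0.5855 0.0873 0.1067] [0.0947 0.0947 0.0167] [0.5768 0.0993 0.1031]
0.118 209 [0.5878 0.0875 0.1365] [0.0388 0.0357 0.0367] [0.5852 0.0978 0.1441]
0.155 60 [0.5879 0.0857 0.1647] [0.0212 0.0194 0.019 ] [0.5865 0.0896 0.169 ]
13.75 [ 0.6151 -0.2312  0.1088] [-3.1405  9.5379  4.7519] [2.3151 0.5266 0.061 ] 0.020061502970612436 35.0058414414525 r 0.10914444607929877 q 0.8360854250292733 [-0.0032  0.479   0.4014  1.4949 -0.1973  1.2095  2.0025]
```

View pics/end.png

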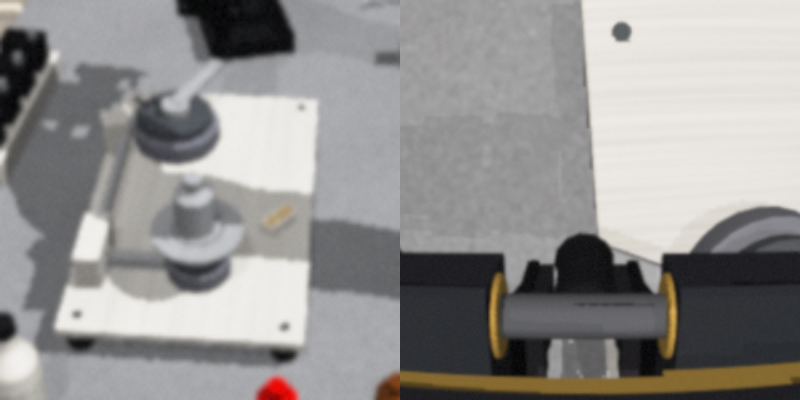

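The side view shows the weight upright in the middle of the pan, which has risen about 10 mm from 0.0925 to 0.103, matching three clicks. The wrist view shows the knob between the pads. The ratchet is at about 0.84 rad, so I'll hold briefly and then hand in.

apply_moves:
  steps:
    - [0, 0, 0, 0, 0, 0, -1]
    - [0, 0, 0, 0, 0, 0, -1]
    - [0, 0, 0, 0, 0, 0, -1]
    - [0, 0, 0, 0, 0, 0, -1]
    - [0, 0, 0, 0, 0, 0, -1]
    - [0, 0, 0, 0, 0, 0, -1]

```text
time: 14.25
ee_pos: [0.6151, -0.2312, 0.1088]
eef_rot: [-0.002, 1.0, 0.002, -0.0]
ft_force: [-2.4, 10.2, 3.1]
width: 0.0201
grip_force: 35.0
```

```bash
python3 q.py; python3 -c "
from bench import r
print(r.close_job())"
```

```text
14.25 [ 0.6151 -0.2312  0.1088] [-2.4179 10.1526  3.0868] [ 2.3041  0.5529 -0.0178] 0.020135776713659684 35.00571275129914 r 0.10913852796169997 q 0.8357728635093724 [-0.0033  0.479   0.4015  1.495  -0.1974  1.2096  2.0025]
the job is handed in; nothing more can be done
None
```

I handed the job in at 14.25 s, verdict not shown: the large weight stands released on the pan, about 2 mm off centre, and the gripper still holds the knob in the third notch at about 0.84 rad (estimated from the tool position).

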